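Stack two oiled sign boards with spacer sticks

TASK

The two long wooden sign boards have just been oiled and must dry one above the other with air between. Lay the two loose spacer sticks crosswise on the long board that lies on the table, one near each end and both overhanging about equally at the two sides. Then take the long board that stands on edge in the rack (not the short one), lay it flat on the table and let go of it, then take it again across its width and lower it level onto both sticks, square and in line above the other long board; the two oiled boards must never touch, the lower one stays where it is, and the short board, tin and tray are left alone.

Things in the scene. Friction and masses are not known exactly. Their poses are not given: they have to be found in the camera images.
- lower_mid (a point): lower long board: plain plywood, 200 x 64 x 18 mm, lying flat and loose on the table. This is its centre, 9 mm above its underside; x along its 200 mm length, y across its 64 mm width, z up.
- upper_mid (a point): upper long board, the same size (200 x 64 x 18 mm, about 0.12 to 0.24 kg), at the start standing on its long narrow edge in the rack. This is its centre; x along its 200 mm length, y through its 18 mm thickness (level while it stands in the rack), z along its 64 mm width (up while it stands).
- short_mid (a point): short board, plywood 130 x 64 x 18 mm, standing on edge in the rack's other place; bystander, stays there. Its centre; axes as for the upper long board.
- stick_a_mid (a point): spacer stick, pale wood, 110 x 20 x 20 mm, about 30 g, lying loose on the table. Its centre, 10 mm above its underside; x along its length.
- stick_b_mid (a point): the other spacer stick, just alike and interchangeable: 110 x 20 x 20 mm. Its centre; x along its length.
- rack: fixed wooden rack, plate 170 x 130 x 12 mm (origin: its underside centre; x along the 170). 10 mm dowels rise to 47 mm above the table at x = +-55, y = +-19, +-51 mm: two places along x, at y = -35 and +35 mm, each holding a board on edge on the plate with 2 mm play each side, top 76 mm up, middle free of dowels. Which has the long board varies. Table clear 170 mm on its right (-y).
- tin: closed metal tin, 66 mm across, 85 mm tall, standing on the table; bystander. Origin at the centre of its underside.
- tray: red open pencil tray, 100 x 200 x 35 mm, on the table; bystander. Origin at the centre of its underside.
Mind the look-alikes: they are no part of the job. What is shaped like the part that bears lower_mid but pink or purple is not meant.

How it is judged:
On the way, in this order (a step that is already met when the one before it is completed fails the run):
1. both spacer sticks lie across the lower long board, one near each end, with the upper board not yet on them (((x of stick_a_mid in the frame of lower_mid between 0.04 and 0.09 m and y of stick_a_mid in the frame of lower_mid between -0.022 and 0.022 m and z of stick_a_mid in the frame of lower_mid between 0.015 and 0.023 m and angle between the x axis of each of stick_a_mid, stick_b_mid and the y axis of lower_mid, either way round below 0.22 rad and x of stick_b_mid in the frame of lower_mid between -0.09 and -0.04 m and y of stick_b_mid in the frame of lower_mid between -0.022 and 0.022 m and z of stick_b_mid in the frame of lower_mid between 0.015 and 0.023 m) or (x of stick_a_mid in the frame of lower_mid between -0.09 and -0.04 m and y of stick_a_mid in the frame of lower_mid between -0.022 and 0.022 m and z of stick_a_mid in the frame of lower_mid between 0.015 and 0.023 m and angle between the x axis of each of stick_a_mid, stick_b_mid and the y axis of lower_mid, either way round below 0.22 rad and x of stick_b_mid in the frame of lower_mid between 0.04 and 0.09 m and y of stick_b_mid in the frame of lower_mid between -0.022 and 0.022 m and z of stick_b_mid in the frame of lower_mid between 0.015 and 0.023 m)) and horizontal distance between upper_mid and lower_mid above 0.1 m), for 0.2 s.
2. the upper board lies flat on the table, let go of, beside the lower board (height (world z) of upper_mid below 0.013 m and angle between the y axis of upper_mid and the z axis of lower_mid, either way round below 0.1 rad and horizontal distance between upper_mid and lower_mid above 0.06 m and contact force between upper and the fingers below 0.1 N), for 0.2 s.
At the end, for the whole second after the job is handed in: Sticks on lower board: one per end, centres 40-90 mm from its middle, within 22 mm of its centre line, square within 0.22 rad. Upper board flat (0.08 rad) on both, centre 38+-5 mm above the lower centre, within 18 mm along, 15 mm across, 0.14 rad in line; released, at rest (((x of stick_a_mid in the frame of lower_mid between 0.04 and 0.09 m and y of stick_a_mid in the frame of lower_mid between -0.022 and 0.022 m and z of stick_a_mid in the frame of lower_mid between 0.015 and 0.023 m and angle between the x axis of each of stick_a_mid, stick_b_mid and the y axis of lower_mid, either way round below 0.22 rad and x of stick_b_mid in the frame of lower_mid between -0.09 and -0.04 m and y of stick_b_mid in the frame of lower_mid between -0.022 and 0.022 m and z of stick_b_mid in the frame of lower_mid between 0.015 and 0.023 m) or (x of stick_a_mid in the frame of lower_mid between -0.09 and -0.04 m and y of stick_a_mid in the frame of lower_mid between -0.022 and 0.022 m and z of stick_a_mid in the frame of lower_mid between 0.015 and 0.023 m and angle between the x axis of each of stick_a_mid, stick_b_mid and the y axis of lower_mid, either way round below 0.22 rad and x of stick_b_mid in the frame of lower_mid between 0.04 and 0.09 m and y of stick_b_mid in the frame of lower_mid between -0.022 and 0.022 m and z of stick_b_mid in the frame of lower_mid between 0.015 and 0.023 m)) and x of upper_mid in the frame of lower_mid between -0.018 and 0.018 m and y of upper_mid in the frame of lower_mid between -0.015 and 0.015 m and z of upper_mid in the frame of lower_mid between 0.033 and 0.043 m and angle between the y axis of upper_mid and the z axis of lower_mid, either way round below 0.08 rad and angle between the x axis of upper_mid and the x axis of lower_mid, either way round below 0.14 rad and linear speed of upper below 0.01 m/s and contact force between upper and the fingers below 0.1 N); the robot touches nothing.
It fails at once if the two long boards touch each other (contact force between upper and lower above 0.3 N).
It fails at once if the upper board is put onto the sticks steeply tilted (over 0.4 rad) instead of level (angle between the y axis of upper_mid and the z axis of lower_mid, either way round above 0.4 rad and (contact force between upper and stick_a above 0.3 N or contact force between upper and stick_b above 0.3 N)).
It fails at once if the lower board is shifted by more than 30 mm (distance of lower_mid from where it was at the start of the episode above 0.03 m).
It fails at once if the short board is moved by more than 25 mm (distance of short_mid from where it was at the start of the episode above 0.025 m).
It fails at once if the tin or the tray is moved by more than 25 mm (distance of any of tin, tray from where it was at the start of the episode above 0.025 m).
It also fails if it takes over 72 s, if anything falls off the work surface, if the arm or the gripper's body presses on something with over 40 N, if the wrist force passes 120 N, or if a joint passes its speed limit or range.

ROBOT

A 6-joint arm with a two-finger parallel gripper is mounted at the origin on the work surface. World frame = base frame: x ahead of the robot, y to its left, z up, the work surface at z = 0. Lengths are in m, angles in rad, forces in N, time in s.
With the tool pointing down it reaches from about 0.35 to 0.85 m from the base axis. Payload 8.1 kg.
Tool frame: the origin (TCP) lies between the finger pads; the fingertips stand tips_ahead ahead of it and the grasp point (between the pads) lies 8 mm behind it (tips_ahead is the distance from the TCP to the fingertips, in m); z points along the fingers, x is the direction in which the jaws open and shut, and the axes are right-handed (so a half turn about z gives the same grasp; the last joint's range is limited). The gripper opens to 93 mm and grips with 3 to 60 N. Pads are 15 mm wide; open, the fingers measure 128 mm over their backs; the gripper's body (75 mm by 188 mm) begins 65 mm behind the grasp point.
Start: joints at [-1.409, 0.13, 1.488, -0, 1.523, -0.085], TCP at [0.147, -0.582, 0.23] pointing down, gripper open.
Joint ranges: [-2.96, 2.96], [-0.89, 2.26], [0.02, 2.5], [-1.34, 4.48], [0, 2.73], [-2.66, 2.66]. Speed limits (rad/s): [2.39, 2.39, 2.79, 3.14, 3.14, 3.14].

INTERFACE

Orientations are given as a rotation vector (axis times angle).
In Python, from plant import * gives the robot as it stands.
- The arm moves only by the tool play_rows, never from a script. Its argument "increments" is a list that holds one entry, the list of rows, each a list of 4 numbers: the shift along the tool's x, y, z in cm, then the turn about the tool's z in rad. A call has 1 to 5 rows; each row is the pose to reach, as a shift and turn from the pose measured when the call began, along the tool's axes at that moment; what a row does not reach only later rows make up. A row lasts 1/10 s, in which the tool goes at most 50 mm and 8.59 degrees, less where a joint would pass 70% of its speed; a pose out of reach is approached as far as the arm can. A call with a gripper value outside its range is refused whole. "jaw" is the finger opening in cm, from 0 to 9.3, set as the call begins (left out, the last holds). The fingers move at their own pace and stop on an object; "squeeze" is the grip in N (left out, the last holds). Time passes only in rows, so rows that repeat a pose let the fingers close. It gives the time, the measured TCP pose, the force and the opening at its end, in the units of the state.
- read_state(): the state, without advancing time (a new reading comes with each control period).
- read_camera(name): name is "scene" or "top" or "wrist"; returns (picture, depth): 400x640x3 uint8, blue, green, red; 400x640 float32, m along the optical axis (not along the pixel's ray), 0 where there is no reading.
- camera_params(name): a dict with "K" (3x3 intrinsics, pixels), "k1" (the pictures are not rectified: a ray, as slopes to the right and down, at radius r is drawn at 1 + k1 r^2 times it, then the intrinsics apply), "eye" and "orientation" of the camera in the world. Camera axes: x right, y up, looking along -z (the intrinsics and any distortion apply to the point x, -y, -z); pixel columns grow to the right and rows downward; lengths in m; the calibration is good to about 2 mm. A picture is of the moment at which its call begins: read the wrist's pose just before it. camera_params takes no time and is no camera call; for the wrist camera it gives the pose at the moment of the call.
- close_job(): hands the job in, once; it reports no verdict.
The state is a dict: "t": time; "q": joint angles; "dq": joint speeds; "joint_torque": joint torques, N m; "tool_pos": TCP position; "orientation": TCP orientation; "force": force on the tool from outside, world axes, zero at the start; "wrist_torque": the same for the moment, N m; "opening": finger opening in m.
Only numpy, scipy, OpenCV 4.12 (cv2) and the standard library are available. Lean on these libraries where they do the work, as an engineer would, in place of code of your own. Each camera call takes 0.05 s, during which the arm holds its last target.

## Working session

There is one attempt and no reset: what is moved stays moved. The work goes in short steps, Python scripts to look and compute and a tool call to move; the robot and the scene stay as the last step left them, time stands still between calls to the robot, and variables do not carry over. Pictures are saved under pics/ and viewed, and the job is handed in when it is done.

Besides the shell and the picture viewer there is one more tool, called after "Emit:" by a JSON object that holds its "name" and its "arguments", one argument or row to a line. play_rows: Moves the arm, as the interface text tells. Its arguments: {"type":"object","properties":{"increments":{"type":"array"},"jaw":{"type":"number"},"squeeze":{"type":"number"}},"required":["increments"]}

```bash
ls; mkdir -p pics; cat > h.py <<'E'
from plant import *
import numpy as np, cv2
from scipy.spatial.transform import Rotation as R
E
python3 - <<'E'
from h import *
s=read_state();print(s)
for n in ["scene","top","wrist"]:
    p=camera_params(n)
    im,d=read_camera(n);cv2.imwrite(f"pics/{n}0.png",im);np.savez(f"pics/{n}0.npz",im=im,d=d)
    print(n,p)
E
```

```text
pics
{'t': 0.0, 'q': array([-1.40941146e+00,  1.31136567e-01,  1.48925756e+00, -9.10092203e-06,
        1.52300707e+00, -8.54105989e-02]), 'dq': array([-0.00047499, -0.00098211, -0.00137571,  0.00063947,  0.00028008,
       -0.00031761]), 'joint_torque': array([-2.61284576e-04, -5.59837747e+01, -4.91761243e+01,  7.69228558e-02,
        3.57671699e-02, -1.38924875e-04]), 'tool_pos': array([ 0.14650333, -0.58127904,  0.22861405]), 'orientation': array([-2.47701115e+00,  1.93037172e+00,  2.09251936e-03]), 'force': array([-0.16871499,  0.56680552, -0.61627006]), 'wrist_torque': array([-0.00884192,  0.01010412, -0.0254926 ]), 'opening': 0.0929291992634801}
scene {'K': array([[491.39160111,   0.        , 325.22109042],
       [  0.        , 491.39160111, 202.90272352],
       [  0.        ,   0.        ,   1.        ]]), 'k1': -0.0058475399586527576, 'eye': array([ 1.07180022, -0.64749869,  1.07289343]), 'orientation': array([0.64556354, 0.23312384, 0.62800782])}
top {'K': array([[362.04277137,   0.        , 315.35486342],
       [  0.        , 362.04277137, 198.8663884 ],
       [  0.        ,   0.        ,   1.        ]]), 'k1': -0.07982004780675356, 'eye': array([0.45314128, 0.0028922 , 0.92601282]), 'orientation': array([ 0.09359735, -0.05747655, -1.57101754])}
wrist {'K': array([[286.26602717,   0.        , 322.19057034],
       [  0.        , 286.26602717, 203.77776575],
       [  0.        ,   0.        ,   1.        ]]), 'k1': -0.04035314846804037, 'eye': array([ 0.2291105 , -0.56041182,  0.38295679]), 'orientation': array([-0.25983035,  0.20533416, -1.31339103])}
```

View pics/scene0.png

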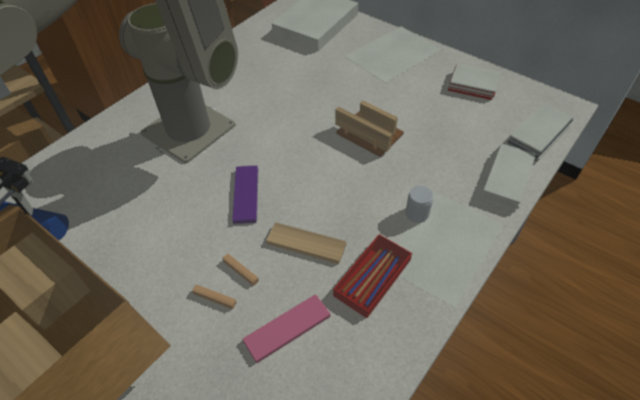

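View pics/top0.png

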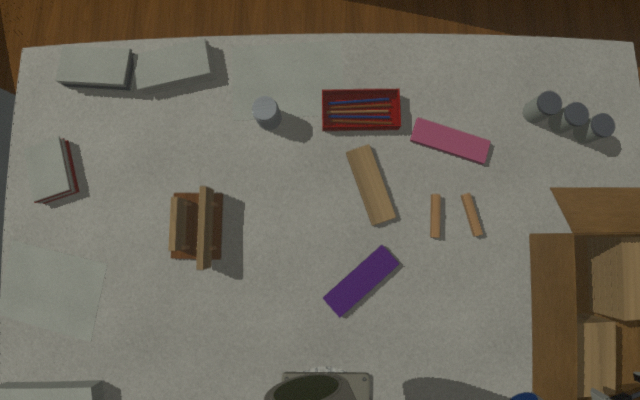

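View pics/wrist0.png

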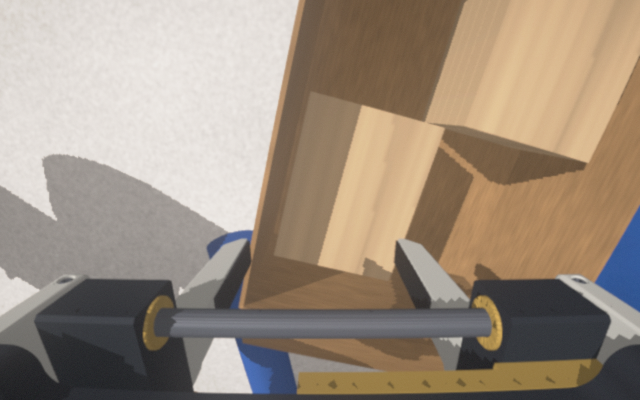

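```bash
cat >> h.py <<'E'
def undist(n,uv,P=None):
    P=P or camera_params(n); uv=np.atleast_2d(np.float64(uv))
    K=P['K'];k=P['k1']
    xy=cv2.undistortPoints(uv.reshape(-1,1,2),K,np.array([k,0,0,0,0])).reshape(-1,2)
    return xy,P
def rays(n,uv,P=None):
    xy,P=undist(n,uv,P)
    d=np.c_[xy[:,0],-xy[:,1],-np.ones(len(xy))]
    return P['eye'],R.from_rotvec(P['orientation']).apply(d)
def onplane(n,uv,z,P=None):
    e,d=rays(n,uv,P); return e+d*((z-e[2])/d[:,2])[:,None]
def cloud(n,d,P=None):
    v,u=np.mgrid[0:400,0:640]
    e,r=rays(n,np.c_[u.ravel(),v.ravel()],P)
    return (e+r*d.reshape(-1,1)).reshape(400,640,3)
def tri(n1,uv1,n2,uv2,P1=None,P2=None):
    e1,d1=rays(n1,uv1,P1);e2,d2=rays(n2,uv2,P2)
    out=[]
    for a,b in zip(d1,d2):
        a=a/np.linalg.norm(a);b=b/np.linalg.norm(b)
        s=np.linalg.lstsq(np.c_[a,-b],e2-e1,rcond=None)[0]
        p=e1+a*s[0];q=e2+b*s[1];out.append(np.r_[(p+q)/2,np.linalg.norm(p-q)])
    return np.array(out)
E
python3 - <<'E'
from h import *
import plant
print([x for x in dir(plant) if x[0]!='_'], getattr(plant,'tips_ahead',None))
for n in ['top','scene']:
    z=np.load(f'pics/{n}0.npz');im,d=z['im'],z['d']
    c=cloud(n,d)
    tab=c[...,2][(d>0)&(abs(c[...,2])<.01)]
    print(n,'table',np.median(tab),tab.std())
    hsv=cv2.cvtColor(im,cv2.COLOR_BGR2HSV)
    for (u,v) in ([(371,185),(436,216),(472,215),(205,228),(178,228)] if n=='top' else [(305,243),(240,268),(214,296),(370,117)]):
        print((u,v),hsv[v,u],c[v,u].round(4))
    cr=im
z=np.load('pics/top0.npz');cv2.imwrite('pics/c1.png',cv2.resize(z['im'][130:280,150:500],None,fx=2.28,fy=2.28,interpolation=cv2.INTER_CUBIC))
z=np.load('pics/scene0.npz');cv2.imwrite('pics/c2.png',cv2.resize(z['im'][80:330,170:430],None,fx=2.3,fy=2.3,interpolation=cv2.INTER_CUBIC))
E
```

```text
['IKError', 'camera_params', 'close_job', 'read_camera', 'read_state', 'tips_ahead'] 0.011
top table 0.0007180443732243136 0.0018679052522227067
(371, 185) [ 18 104 123] [ 0.5754 -0.1167  0.0189]
(436, 216) [ 15 120 128] [ 0.4967 -0.2795  0.0179]
(472, 215) [ 16 121 129] [ 0.4986 -0.3703  0.0212]
(205, 228) [17 95 67] [0.4663 0.2856 0.0737]
(178, 228) [22 95 62] [0.4662 0.3555 0.065 ]
scene table -0.00010520545620285038 0.0027133418430102404
(305, 243) [ 19  86 142] [ 0.5838 -0.1229  0.0151]
(240, 268) [ 16  99 141] [ 0.5042 -0.281   0.0196]
(214, 296) [ 16  99 139] [ 0.5084 -0.375   0.0192]
(370, 117) [19 69 81] [0.4559 0.3586 0.036 ]
```

View pics/c1.png

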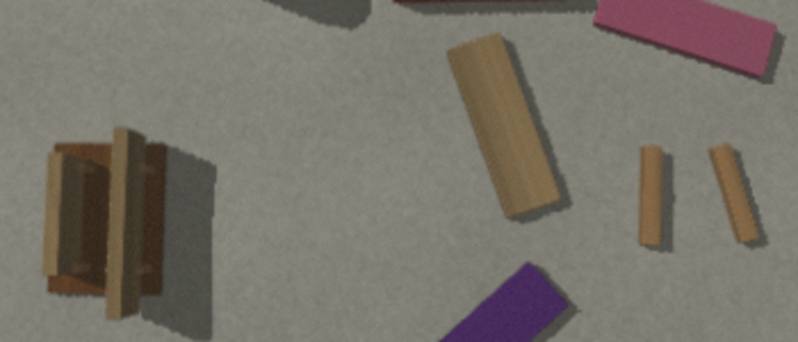

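View pics/c2.png

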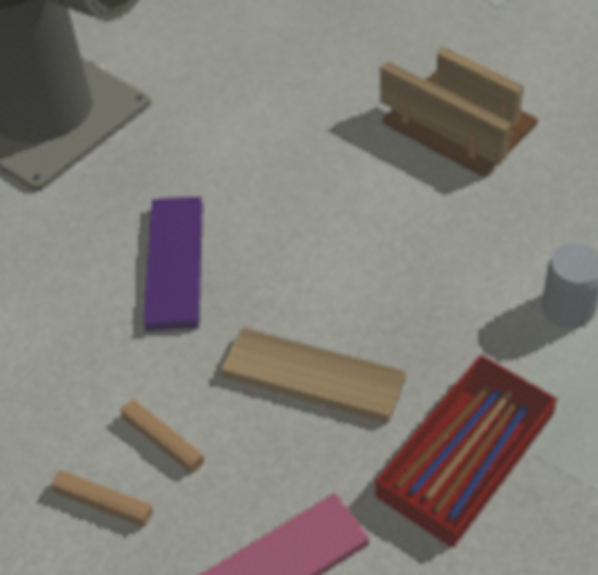

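Candidates for lower_mid in the top view: plain board (371,185), purple (362,281) and pink (450,141). The last two are look-alikes, so I take the plain one. For the upper board there is the long board at (205,228), on the rack's right, and the short one at (177,227). I take (205,228); both crops confirm it is the longer. The sticks are at (436,216) and (472,215).

```bash
cat >> h.py <<'E'
def comp(n,im,seed,P=None,hz=0.02,lo=(10,75,60),hi=(26,255,255)):
    m=cv2.inRange(cv2.cvtColor(im,cv2.COLOR_BGR2HSV),lo,hi)
    m=cv2.morphologyEx(m,cv2.MORPH_OPEN,np.ones((2,2),np.uint8))
    k,l=cv2.connectedComponents(m)
    i=l[seed[1],seed[0]]
    assert i>0
    c=max(cv2.findContours((l==i).astype(np.uint8),cv2.RETR_EXTERNAL,cv2.CHAIN_APPROX_NONE)[0],key=len)
    w=onplane(n,c.reshape(-1,2),hz,P)[:,:2]
    r=cv2.minAreaRect((w*1000).astype(np.float32))
    (cx,cy),(a,b),an=r
    if a<b: an+=90
    an=(an+90)%180-90
    return cx,cy,max(a,b),min(a,b),an
E
python3 - <<'E'
from h import *
S={'top':[(371,185,.018),(436,216,.02),(472,215,.02),(205,228,.076)],'scene':[(305,243,.018),(240,268,.02),(214,296,.02)]}
for n in S:
    im=np.load(f'pics/{n}0.npz')['im']
    for u,v,h in S[n]:
        print(n,(u,v),np.round(comp(n,im,(u,v),None,h,lo=(10,75 if n=='top' else 60,60)),1))
# long board: depth points
for n,box in (('top',(165,225,180,275)),('scene',(330,405,95,155))):
    z=np.load(f'pics/{n}0.npz');c=cloud(n,z['d'])
    u0,u1,v0,v1=box
    p=c[v0:v1,u0:u1].reshape(-1,3)
    p=p[p[:,2]>.055]
    for nm,q in(('right',p[(p[:,1]<.31)&(p[:,1]>.2)]),('left',p[p[:,1]>.33])):
        print(n,nm,len(q),np.median(q[:,2]).round(4),np.round(cv2.minAreaRect((q[:,:2]*1000).astype(np.float32)),1) if 0 else cv2.minAreaRect((q[:,:2]*1000).astype(np.float32)))
# triangulated corner checks
E
```

```text
top (371, 185) [ 575.2 -117.9  197.7   64.5   18.9]
top (436, 216) [ 495.7 -278.7  108.6   23.5   -3.4]
top (472, 215) [ 498.  -371.6  109.4   26.    15.5]
top (205, 228) [465.4 310.  194.9 121.1  -1.8]
scene (305, 243) [ 588.4 -122.4  199.1   69.1   19.3]
scene (240, 268) [ 509.3 -283.3  115.9   23.    -2.7]
scene (214, 296) [ 512.2 -376.1  113.5   24.9   15.6]
top right 860 0.0758 ((467.56658935546875, 294.7005920410156), (20.23965835571289, 200.72125244140625), 88.94151306152344)
top left 558 0.0757 ((478.24053955078125, 363.84429931640625), (20.96436309814453, 130.07875061035156), 88.46636199951172)
scene right 549 0.0724 ((470.23980712890625, 294.8432922363281), (28.109731674194336, 204.31541442871094), 89.85792541503906)
scene left 358 0.0721 ((480.4654541015625, 362.9858703613281), (24.756914138793945, 132.0846710205078), 88.8761978149414)
```

```bash
cat >> h.py <<'E'
def inc(x,y,z,yaw_deg=None):
    s=read_state();Rm=R.from_rotvec(s['orientation']);M=Rm.as_matrix()
    d=Rm.inv().apply(np.array([x,y,z])-s['tool_pos'])*100
    cur=np.degrees(np.arctan2(M[1,0],M[0,0]))
    out='cur yaw %.1f q6 %.2f tilt %.3f'%(cur,s['q'][5],np.arccos(-M[2,2]))
    print('t %.2f'%s['t'],'tcp',s['tool_pos'].round(4),out)
    if yaw_deg is not None:
        for k in (yaw_deg,yaw_deg+180):
            a=(k-cur+180)%360-180
            print('  turn tool z',round(np.radians(-a),3),'(to yaw %.0f)'%k)
    print('  shift cm',d.round(2))
E
python3 - <<'E'
from h import *
inc(.497,-.279,.16,86.6)
z=np.load('pics/top0.npz');c=cloud('top',z['d']);q=c[190:,535:].reshape(-1,3);print(q[:,2].max(), c[235:395,535:575].reshape(-1,3).max(0),c[235:395,535:575].reshape(-1,3).min(0))
E
```

```text
t 0.15 tcp [ 0.1465 -0.5814  0.2289] cur yaw -75.9 q6 -0.09 tilt 0.001
  turn tool z -2.835 (to yaw 87)
  turn tool z 0.306 (to yaw 267)
  shift cm [-20.75 -41.37   6.92]
0.9260128150024708 [0.45314128 0.0028922  0.92601282] [ 4.01910591e-02 -6.50899302e-01 -4.62519747e-04]
```

Emit:
{"name": "play_rows", "arguments": {
  "increments": [
    [[-2.2,-4.4,0,0],[-4.5,-8.9,0,0],[-6.7,-13.3,0,0],[-9,-17.8,0,0],[-11,-22,0,0]]
  ],
  "jaw": 5,
  "squeeze": 20
}}

```text
t: 0.65
tool_pos: [0.3341, -0.4192, 0.2288]
orientation: [-2.477, 1.931, 0.002]
force: [1.0, -1.3, 0.5]
opening: 0.0577
```

```bash
python3 -c "
from h import *
inc(.497,-.279,.16,86.6)"
```

```text
t 0.65 tcp [ 0.3341 -0.4192  0.2288] cur yaw -75.9 q6 0.33 tilt 0.002
  turn tool z -2.836 (to yaw 87)
  turn tool z 0.306 (to yaw 267)
  shift cm [ -9.6  -19.22   6.9 ]
```

Emit:
{"name": "play_rows", "arguments": {
  "increments": [
    [[-2.2,-4.4,1.5,0.1],[-4.5,-8.9,3,0.2],[-6.7,-13.3,5,0.3],[-9,-17.8,6.5,0.306],[-9.6,-19.2,6.9,0.306]]
  ]
}}

```text
t: 1.15
tool_pos: [0.4981, -0.2757, 0.158]
orientation: [-2.156, 2.284, 0.006]
force: [-0.6, -1.2, -0.8]
opening: 0.0496
```

Emit:
{"name": "play_rows", "arguments": {
  "increments": [
    [[0,0,0,0],[0,0,0,0]]
  ]
}}

```text
t: 1.35
tool_pos: [0.4979, -0.2749, 0.1571]
orientation: [-2.158, 2.282, 0.009]
force: [-1.1, -0.5, 0.3]
opening: 0.05
```

```bash
cat > shot.py <<'E'
from h import *
import sys
n=sys.argv[1];tag=sys.argv[2]
P=camera_params(n);im,d=read_camera(n)
cv2.imwrite(f'pics/{tag}.png',im);np.savez(f'pics/{tag}.npz',im=im,d=d,K=P['K'],k1=P['k1'],eye=P['eye'],orientation=P['orientation'])
E
python3 shot.py wrist w1;python3 -c "
from h import *
inc(.497,-.279,.16,86.6)"
```

```text
t 1.40 tcp [ 0.4977 -0.2759  0.1578] cur yaw -93.3 q6 1.03 tilt 0.005
  turn tool z -3.139 (to yaw 87)
  turn tool z 0.002 (to yaw 267)
  shift cm [ 0.31  0.05 -0.22]
```

View pics/w1.png

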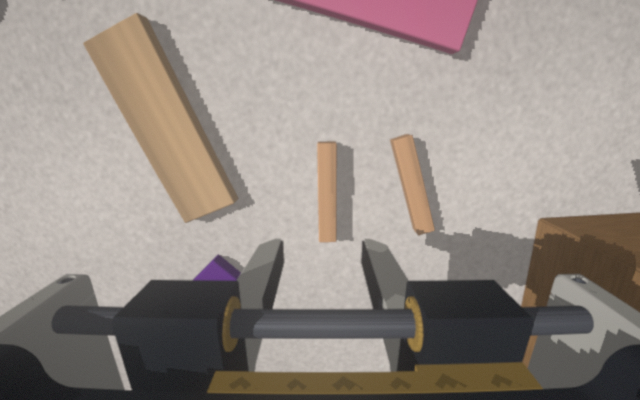

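The wrist view shows the plain board around (160,118) and the sticks at (327,190) and (412,185). I'll measure them here and compare with the top view.

```bash
cat >> h.py <<'E'
def load(tag):
    z=np.load(f'pics/{tag}.npz'); return z['im'],z['d'],dict(K=z['K'],k1=float(z['k1']),eye=z['eye'],orientation=z['orientation'])
def pixcen(n,im,seed,lo,hi=(26,255,255)):
    m=cv2.inRange(cv2.cvtColor(im,cv2.COLOR_BGR2HSV),lo,hi)
    k,l=cv2.connectedComponents(m);i=l[seed[1],seed[0]]
    c=max(cv2.findContours((l==i).astype(np.uint8),cv2.RETR_EXTERNAL,cv2.CHAIN_APPROX_NONE)[0],key=len)
    return cv2.boxPoints(cv2.minAreaRect(c)), cv2.minAreaRect(c)[0]
E
python3 - <<'E'
from h import *
im,d,P=load('w1');hsv=cv2.cvtColor(im,cv2.COLOR_BGR2HSV)
it=np.load('pics/top0.npz')['im']
c=cloud('wrist',d,P)
for (u,v,h),st in zip([(160,118,.018),(327,190,.02),(412,185,.02)],[(371,185),(436,216),(472,215)]):
    print(hsv[v,u],c[v,u].round(4),np.round(comp('wrist',im,(u,v),P,h,lo=(8,75,120)),1))
    a=pixcen('w',im,(u,v),(8,75,120))[1];b=pixcen('t',it,st,(10,75,60))[1]
    print('  tri',tri('wrist',[a],'top',[b],P).round(4))
E
```

```text
[ 16  87 190] [ 0.5881 -0.1162  0.0175] [ 578.3 -118.4  197.    62.5   19.1]
  tri [[ 0.5812 -0.1152  0.0167  0.0083]]
[ 14  97 194] [ 0.5045 -0.2791  0.0189] [ 499.1 -279.4  108.9   18.1   -2.4]
  tri [[ 0.4992 -0.2793  0.0087  0.0024]]
[ 14 100 194] [ 0.5052 -0.3686  0.0195] [ 502.  -371.1  110.6   21.7   15.5]
  tri [[ 0.5014 -0.3751  0.0035  0.0017]]
```

```bash
python3 -c "
from h import *
inc(.498,-.279,.014,87)"
```

```text
t 1.40 tcp [ 0.4977 -0.2759  0.1578] cur yaw -93.3 q6 1.03 tilt 0.005
  turn tool z 3.137 (to yaw 87)
  turn tool z -0.005 (to yaw 267)
  shift cm [ 0.36 -0.09 14.38]
```

Emit:
{"name": "play_rows", "arguments": {
  "increments": [
    [[0.2,0,4,0],[0.36,0,8,0],[0.36,-0.1,11.5,0],[0.36,-0.1,13.5,0],[0.36,-0.1,14.4,0]]
  ]
}}

```text
t: 1.9
tool_pos: [0.4957, -0.2795, 0.0117]
orientation: [2.155, -2.286, -0.012]
force: [-0.5, 0.5, 0.2]
opening: 0.05
```

Emit:
{"name": "play_rows", "arguments": {
  "increments": [
    [[0,0,0,0],[0,0,0,0],[0,0,0,0],[0,0,0,0]]
  ],
  "jaw": 1
}}

```text
t: 2.3
tool_pos: [0.4964, -0.2802, 0.013]
orientation: [-2.154, 2.286, 0.009]
force: [-0.8, 0.4, 0.7]
opening: 0.0224
```

```bash
python3 -c "
from h import *
inc(.498,-.279,.014,87)"
```

```text
t 2.30 tcp [ 0.4964 -0.2802  0.013 ] cur yaw -93.4 q6 1.02 tilt 0.006
  turn tool z 3.135 (to yaw 87)
  turn tool z -0.007 (to yaw 267)
  shift cm [-0.13 -0.15 -0.1 ]
```

Emit:
{"name": "play_rows", "arguments": {
  "increments": [
    [[0,0,0,0],[0,0,0,0],[0,0,-2,0],[0,0,-6,0],[0,0,-10,0]]
  ]
}}

```text
t: 2.8
tool_pos: [0.496, -0.2799, 0.1132]
orientation: [2.155, -2.286, -0.013]
force: [1.8, -0.9, 0.7]
opening: 0.0197
```

```bash
python3 -c "
from h import *
inc(.6395,-.097,.10,19);print(read_state()['opening'])"
```

```text
t 2.80 tcp [ 0.496  -0.2799  0.1132] cur yaw -93.4 q6 1.02 tilt 0.008
  turn tool z -1.962 (to yaw 19)
  turn tool z 1.18 (to yaw 199)
  shift cm [-19.1  -13.26   1.34]
0.01972397061487838
```

Held (opening 19.7 mm). Now carry it to the far end of the lower board, turning on the way.

Emit:
{"name": "play_rows", "arguments": {
  "increments": [
    [[-2.5,-2,0,-0.14],[-5,-4,0,-0.28],[-8,-6,0,-0.42],[-11,-8,0,-0.56],[-13,-9,0,-0.7]]
  ]
}}

```text
t: 3.3
tool_pos: [0.5949, -0.1533, 0.1135]
orientation: [-2.81, 1.397, 0.011]
force: [-0.4, -0.5, -1.4]
opening: 0.0198
```

```bash
python3 -c "
from h import *
inc(.6395,-.097,.10,19)"
```

```text
t 3.30 tcp [ 0.5949 -0.1533  0.1135] cur yaw -52.9 q6 0.58 tilt 0.008
  turn tool z -1.254 (to yaw 19)
  turn tool z 1.887 (to yaw 199)
  shift cm [-1.79 -6.96  1.36]
```

Emit:
{"name": "play_rows", "arguments": {
  "increments": [
    [[-0.4,-1.5,0,-0.14],[-0.8,-3,0,-0.28],[-1.2,-5,0,-0.42],[-1.8,-7,0,-0.56],[-1.8,-7,0,-0.7]]
  ]
}}

```text
t: 3.8
tool_pos: [0.641, -0.0944, 0.1136]
orientation: [-3.117, 0.336, 0.008]
force: [-1.3, -0.7, 0.0]
opening: 0.0197
```

Emit:
{"name": "play_rows", "arguments": {
  "increments": [
    [[0,0,0,-0.14],[0,0,0,-0.28],[0,0,0,-0.42],[0,0,0,-0.55],[0,0,0,-0.555]]
  ]
}}

```text
t: 4.3
tool_pos: [0.641, -0.0942, 0.1136]
orientation: [-3.088, -0.534, 0.005]
force: [-0.1, -0.3, -0.3]
opening: 0.02
```

```bash
python3 -c "
from h import *
inc(.6395,-.097,.033,19)"; python3 shot.py wrist w2
```

```text
t 4.30 tcp [ 0.641  -0.0942  0.1136] cur yaw 19.6 q6 -0.57 tilt 0.008
  turn tool z 0.011 (to yaw 19)
  turn tool z -3.131 (to yaw 199)
  shift cm [-0.21  0.28  8.06]
```

View pics/w2.png

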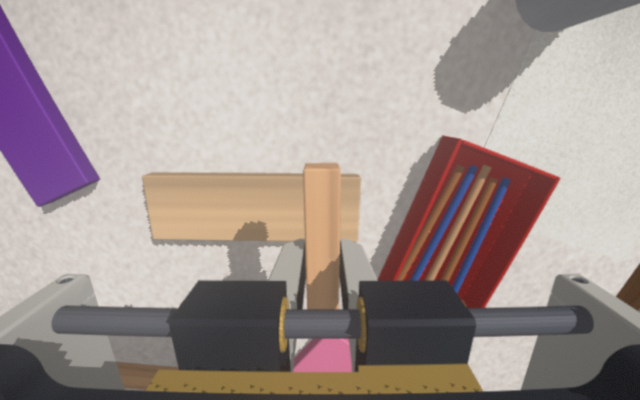

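```bash
python3 -c "
from h import *
im,d,P=load('w2')
p=onplane('wrist',[(145,175),(152,240),(360,176),(300,173.5),(250,242)],.018,P);print(p.round(4))
c=np.array([.578,-.118]);a=np.radians(19.1);
u=np.array([np.cos(a),np.sin(a)]);v=np.array([-u[1],u[0]])
print([( ((q[:2]-c)@u).round(4),((q[:2]-c)@v).round(4)) for q in p])
"
```

```text
[[ 0.4788 -0.116   0.018 ]
 [ 0.4956 -0.178   0.018 ]
 [ 0.6618 -0.0522  0.018 ]
 [ 0.6108 -0.068   0.018 ]
 [ 0.5864 -0.1473  0.018 ]]
[(np.float64(-0.0931), np.float64(0.0343)), (np.float64(-0.0975), np.float64(-0.0297)), (np.float64(0.1007), np.float64(0.0348)), (np.float64(0.0473), np.float64(0.0365)), (np.float64(-0.0017), np.float64(-0.0304))]
```

Emit:
{"name": "play_rows", "arguments": {
  "increments": [
    [[-0.2,0.2,3,0.01],[-0.2,0.3,6,0.01],[-0.2,0.3,7.5,0.01],[-0.2,0.3,8.1,0.01],[-0.2,0.3,8.1,0.01]]
  ]
}}

```text
t: 4.85
tool_pos: [0.6395, -0.097, 0.0325]
orientation: [-3.092, -0.51, 0.007]
force: [-0.7, 0.3, 0.2]
opening: 0.0202
```

Emit:
{"name": "play_rows", "arguments": {
  "increments": [
    [[0,0,0.15,0],[0,0,0.15,0],[0,0,0.15,0]]
  ]
}}

```text
t: 5.15
tool_pos: [0.6401, -0.0971, 0.0318]
orientation: [-3.093, -0.51, 0.005]
force: [0.2, 0.4, -0.5]
opening: 0.0196
```

Emit:
{"name": "play_rows", "arguments": {
  "increments": [
    [[0,0,0,0],[0,0,0,0],[0,0,0,0],[0,0,-2,0],[0,0,-6,0]]
  ],
  "jaw": 4.5
}}

```text
t: 5.65
tool_pos: [0.637, -0.0968, 0.088]
orientation: [-3.09, -0.509, 0.017]
force: [-0.8, 0.2, 0.5]
opening: 0.0446
```

```bash
python3 -c "
from h import *
inc(.500,-.371,.10,105.5)"
```

```text
t 5.65 tcp [ 0.637  -0.0968  0.088 ] cur yaw 18.7 q6 -0.56 tilt 0.015
  turn tool z -1.515 (to yaw 106)
  turn tool z 1.627 (to yaw 286)
  shift cm [-21.79  21.56  -1.27]
```

Emit:
{"name": "play_rows", "arguments": {
  "increments": [
    [[-2,2,-2,0.14],[-5,4.5,-2,0.28],[-7.5,7.5,-2,0.42],[-10.5,10.5,-2,0.56],[-13.5,13.5,-2,0.7]]
  ]
}}

```text
t: 6.15
tool_pos: [0.552, -0.2693, 0.1078]
orientation: [-3.08, 0.59, 0.021]
force: [0.7, -0.3, 0.2]
opening: 0.0451
```

```bash
python3 -c "
from h import *
inc(.500,-.371,.10,-74.5)"
```

```text
t 6.15 tcp [ 0.552  -0.2693  0.1078] cur yaw -21.7 q6 -0.16 tilt 0.014
  turn tool z 0.921 (to yaw -74)
  turn tool z -2.22 (to yaw 106)
  shift cm [-1.06 11.37  0.76]
```

Emit:
{"name": "play_rows", "arguments": {
  "increments": [
    [[0,2.5,0,0.14],[-0.4,5,0,0.28],[-0.6,8,0,0.42],[-1,11,0,0.56],[-1.06,11.4,0,0.7]]
  ]
}}

```text
t: 6.65
tool_pos: [0.4983, -0.3743, 0.1077]
orientation: [2.688, -1.625, -0.022]
force: [0.9, -0.2, -1.2]
opening: 0.0447
```

Emit:
{"name": "play_rows", "arguments": {
  "increments": [
    [[0,0,0,0.14],[0,0,0,0.22],[0,0,0,0.22]]
  ]
}}

```text
t: 6.95
tool_pos: [0.4981, -0.3745, 0.1077]
orientation: [2.491, -1.912, -0.022]
force: [-0.9, 0.1, 0.1]
opening: 0.0452
```

```bash
python3 shot.py wrist w3; python3 -c "
from h import *
inc(.500,-.371,.014,-74.5)"
```

```text
t 7.00 tcp [ 0.4982 -0.3744  0.1078] cur yaw -74.8 q6 0.58 tilt 0.014
  turn tool z -0.006 (to yaw -74)
  turn tool z 3.136 (to yaw 106)
  shift cm [-0.18 -0.36  9.37]
```

View pics/w3.png

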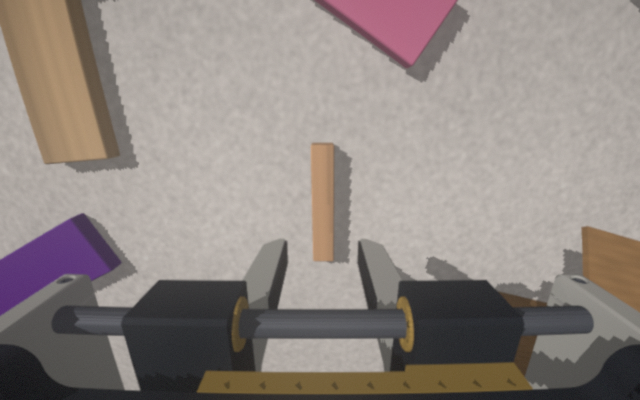

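Emit:
{"name": "play_rows", "arguments": {
  "increments": [
    [[-0.1,-0.2,3.5,0],[-0.2,-0.3,7,0],[-0.2,-0.35,8.8,0],[-0.2,-0.35,9.4,0],[-0.2,-0.35,9.4,0]]
  ]
}}

```text
t: 7.5
tool_pos: [0.4994, -0.3702, 0.0133]
orientation: [2.497, -1.904, -0.025]
force: [0.3, -0.5, 0.6]
opening: 0.0452
```

Emit:
{"name": "play_rows", "arguments": {
  "increments": [
    [[0,0,0,0],[0,0,0,0],[0,0,0,0],[0,0,0,0],[0,0,0,0]]
  ],
  "jaw": 1
}}

```text
t: 8.0
tool_pos: [0.4999, -0.3706, 0.014]
orientation: [2.497, -1.904, -0.023]
force: [-0.2, -0.2, 1.1]
opening: 0.0197
```

Emit:
{"name": "play_rows", "arguments": {
  "increments": [
    [[0,0,-2,0],[0,0,-6,0],[0,0,-9,0]]
  ]
}}

```text
t: 8.3
tool_pos: [0.501, -0.3712, 0.1054]
orientation: [2.497, -1.904, -0.023]
force: [0.8, 0.7, 0.4]
opening: 0.0198
```

```bash
python3 -c "
from h import *
inc(.516,-.137,.10,19)"
```

```text
t 8.30 tcp [ 0.501  -0.3712  0.1054] cur yaw -74.7 q6 0.59 tilt 0.015
  turn tool z -1.635 (to yaw 19)
  turn tool z 1.507 (to yaw 199)
  shift cm [-22.19  -7.65   0.7 ]
```

Emit:
{"name": "play_rows", "arguments": {
  "increments": [
    [[-3,-1,0,-0.14],[-6,-2,0,-0.28],[-10,-3.4,0,-0.42],[-14,-4.8,0,-0.56],[-18,-6.2,0,-0.7]]
  ]
}}

```text
t: 8.8
tool_pos: [0.5129, -0.1797, 0.1067]
orientation: [-2.999, 0.924, 0.023]
force: [0.4, 0.6, 0.2]
opening: 0.0197
```

```bash
python3 -c "
from h import *
inc(.516,-.137,.10,19)"
```

```text
t 8.80 tcp [ 0.5129 -0.1797  0.1067] cur yaw -34.2 q6 0.16 tilt 0.015
  turn tool z -0.929 (to yaw 19)
  turn tool z 2.212 (to yaw 199)
  shift cm [-2.14 -3.71  0.7 ]
```

Emit:
{"name": "play_rows", "arguments": {
  "increments": [
    [[-1,-2,0,-0.14],[-2.1,-3.7,0,-0.28],[-2.1,-3.7,0,-0.42],[-2.1,-3.7,0,-0.56],[-2.1,-3.7,0,-0.7]]
  ]
}}

```text
t: 9.3
tool_pos: [0.5163, -0.1369, 0.107]
orientation: [-3.128, -0.17, 0.019]
force: [0.2, -0.1, -0.9]
opening: 0.0199
```

Emit:
{"name": "play_rows", "arguments": {
  "increments": [
    [[0,0,0,-0.14],[0,0,0,-0.23],[0,0,0,-0.23]]
  ]
}}

```text
t: 9.6
tool_pos: [0.5162, -0.1369, 0.1069]
orientation: [-3.086, -0.53, 0.018]
force: [-0.3, -0.1, -0.2]
opening: 0.0198
```

```bash
python3 shot.py wrist w4;python3 -c "
from h import *
inc(.516,-.137,.033,19)"
```

```text
t 9.65 tcp [ 0.5162 -0.1369  0.1069] cur yaw 19.3 q6 -0.69 tilt 0.015
  turn tool z 0.005 (to yaw 19)
  turn tool z -3.136 (to yaw 199)
  shift cm [0.05 0.09 7.39]
```

View pics/w4.png

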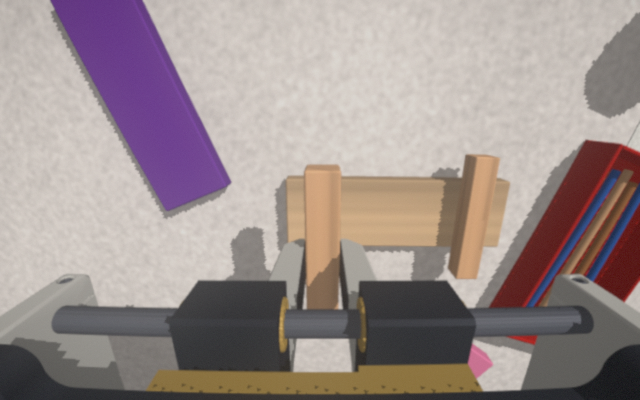

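Emit:
{"name": "play_rows", "arguments": {
  "increments": [
    [[0,0,3,0],[0,0.1,6,0],[0,0.1,7.2,0],[0,0.1,7.5,0],[0,0.1,7.5,0]]
  ]
}}

```text
t: 10.15
tool_pos: [0.5154, -0.1372, 0.032]
orientation: [-3.087, -0.522, 0.019]
force: [0.7, -0.0, 0.0]
opening: 0.02
```

Emit:
{"name": "play_rows", "arguments": {
  "increments": [
    [[0,0,0,0],[0,0,0,0],[0,0,0,0],[0,0,-2,0],[0,0,-6,0]]
  ],
  "jaw": 4
}}

```text
t: 10.65
tool_pos: [0.5134, -0.1367, 0.0893]
orientation: [-3.084, -0.521, 0.028]
force: [0.1, 0.2, 0.1]
opening: 0.0399
```

Emit:
{"name": "play_rows", "arguments": {
  "increments": [
    [[0,-2,-3,0],[-2,-5,-6,0],[-3,-9,-8,0]]
  ]
}}

```text
t: 10.95
tool_pos: [0.4572, -0.0628, 0.1737]
orientation: [-3.086, -0.518, 0.024]
force: [1.2, 0.9, 0.7]
opening: 0.0403
```

```bash
python3 shot.py top t1;python3 -c "
from h import *
inc(.467,.289,.2,90)
im=load('t1')[0]
cv2.imwrite('pics/t1c.png',cv2.resize(im[120:270,150:500],None,fx=2.28,fy=2.28))"
```

```text
t 11.00 tcp [ 0.4561 -0.0584  0.1768] cur yaw 19.2 q6 -0.58 tilt 0.019
  turn tool z -1.236 (to yaw 90)
  turn tool z 1.905 (to yaw 270)
  shift cm [ 12.41 -32.49  -1.93]
```

View pics/t1c.png

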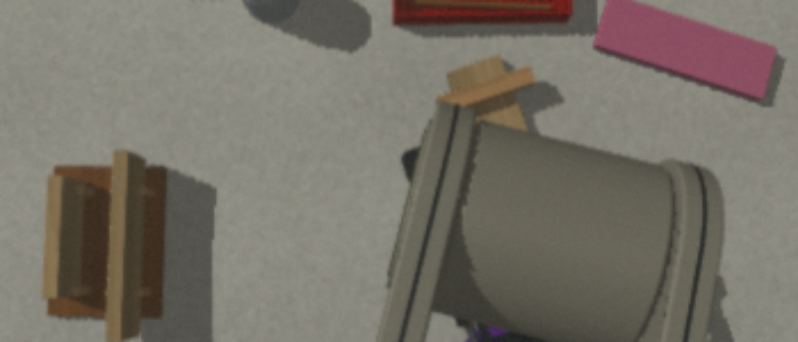

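Emit:
{"name": "play_rows", "arguments": {
  "increments": [
    [[1,-3,0,-0.14],[2.7,-7,0,-0.28],[4.4,-11.5,0,-0.42],[6,-16,0,-0.56],[7.6,-20,0,-0.7]]
  ]
}}

```text
t: 11.5
tool_pos: [0.462, 0.1576, 0.1797]
orientation: [-2.711, -1.553, 0.01]
force: [1.6, -1.1, 0.4]
opening: 0.0403
```

```bash
python3 -c "
from h import *
inc(.468,.294,.17,89)"
```

```text
t 11.50 tcp [0.462  0.1576 0.1797] cur yaw 59.6 q6 -0.83 tilt 0.019
  turn tool z -0.513 (to yaw 89)
  turn tool z 2.629 (to yaw 269)
  shift cm [12.06 -6.36  1.13]
```

Emit:
{"name": "play_rows", "arguments": {
  "increments": [
    [[4,-2,0,-0.14],[8,-4,0,-0.28],[12,-6.4,0,-0.42],[12,-6.4,0,-0.51],[12,-6.4,0,-0.51]]
  ]
}}

```text
t: 12.0
tool_pos: [0.4671, 0.2948, 0.1811]
orientation: [-2.226, -2.19, 0.003]
force: [-0.3, -0.6, -0.3]
opening: 0.0399
```

```bash
python3 -c "
from h import *
inc(.468,.294,.17,89)"; python3 shot.py wrist w5; python3 shot.py top t2; python3 -c "
from h import *
im=load('t2')[0]
cv2.imwrite('pics/t2c.png',cv2.resize(im[120:270,150:500],None,fx=2.28,fy=2.28))"
```

```text
t 12.00 tcp [0.4671 0.2948 0.1811] cur yaw 89.0 q6 -1.10 tilt 0.019
  turn tool z 0.001 (to yaw 89)
  turn tool z -3.141 (to yaw 269)
  shift cm [-0.09  0.11  1.11]
```

View pics/w5.png

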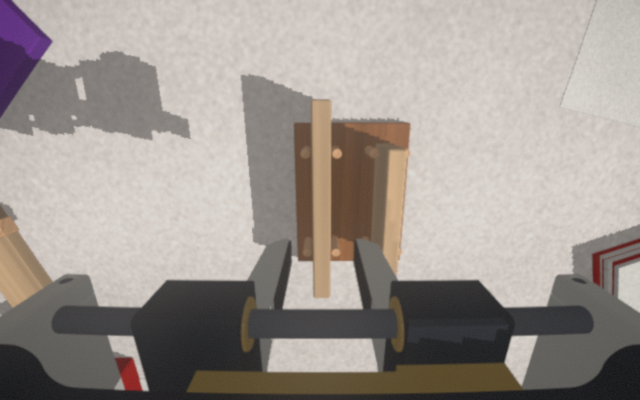

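View pics/t2c.png

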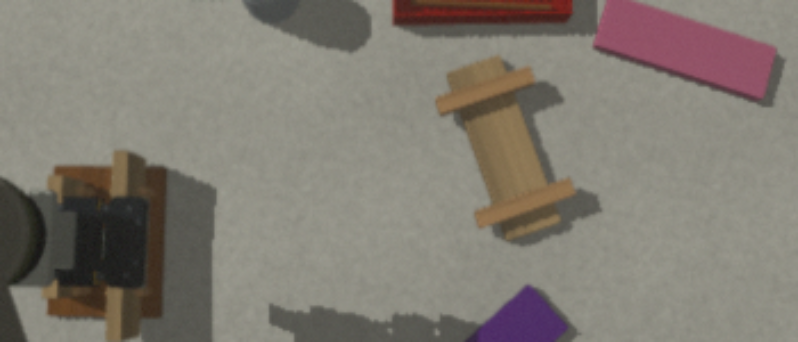

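```bash
python3 -c "
from h import *
im,d,P=load('w5')
p=onplane('wrist',[(321,100),(321.5,297),(312,180),(331,180),(313,270),(330.5,270)],.076,P);print(p.round(4),(p[0]+p[1])/2)
c=cloud('wrist',d,P);print('depth z',c[180,321],c[150,322])
def f(pts,z):
    w=onplane('top',[(150+x/2.28,120+y/2.28) for x,y in pts],z);return w
a=f([(438,105),(534,76)],.038);b=f([(477,219),(575,187)],.038)
for q in(a,b):
    m=q.mean(0);dd=q[0]-q[1];print('stick',m.round(4),np.degrees(np.arctan2(dd[1],dd[0])),np.linalg.norm(dd))
l=f([(474,64),(534,233)],.018);print('lower ends',l, l.mean(0),np.degrees(np.arctan2(*(l[0]-l[1])[[1,0]])))
"
```

```text
[[0.3698 0.2971 0.076 ]
 [0.5664 0.294  0.076 ]
 [0.44   0.2875 0.076 ]
 [0.4403 0.3051 0.076 ]
 [0.5339 0.2859 0.076 ]
 [0.5343 0.3038 0.076 ]] [0.46810478 0.29554247 0.076     ]
depth z [0.44030018 0.29580732 0.07528423] [0.41269106 0.29722713 0.07511777]
stick [ 0.6365 -0.0959  0.038 ] 106.85021416509373 0.11005764285032674
stick [ 0.5133 -0.1373  0.038 ] 107.85156072905048 0.11163849710655038
lower ends [[ 0.67084166 -0.08501081  0.018     ]
 [ 0.48165877 -0.14851763  0.018     ]] [ 0.57625021 -0.11676422  0.018     ] 18.556389144163155
```

```bash
python3 -c "
from h import *
inc(.468,.2955,.052,89)"
```

```text
t 12.10 tcp [0.4675 0.2932 0.1812] cur yaw 88.7 q6 -1.09 tilt 0.019
  turn tool z -0.006 (to yaw 89)
  turn tool z 3.136 (to yaw 269)
  shift cm [ 0.08  0.24 12.92]
```

Emit:
{"name": "play_rows", "arguments": {
  "increments": [
    [[0.1,0.1,4,0],[0.1,0.1,8,0],[0.1,0.2,11,0],[0.1,0.2,12.9,0],[0.1,0.2,12.9,0]]
  ]
}}

```text
t: 12.6
tool_pos: [0.4654, 0.2932, 0.0489]
orientation: [-2.237, -2.177, 0.012]
force: [-0.6, 0.3, -1.3]
opening: 0.0399
```

Emit:
{"name": "play_rows", "arguments": {
  "increments": [
    [[0,0,0,0],[0,0,0,0],[0,0,0,0],[0,0,0,0],[0,0,0,0]]
  ],
  "jaw": 1,
  "squeeze": 35
}}

```text
t: 13.1
tool_pos: [0.4666, 0.2937, 0.0505]
orientation: [-2.238, -2.177, 0.008]
force: [-0.2, -1.0, 7.0]
opening: 0.0176
```

Emit:
{"name": "play_rows", "arguments": {
  "increments": [
    [[0,0,-1.5,0],[0,0,-3.5,0],[0,0,-6,0],[0,0,-6,0]]
  ]
}}

```text
t: 13.5
tool_pos: [0.4702, 0.2944, 0.1153]
orientation: [-2.24, -2.179, -0.002]
force: [0.2, -0.3, -0.9]
opening: 0.0178
```

```bash
python3 -c "
from h import *
inc(.468,.19,.11,89)"
```

```text
t 13.50 tcp [0.4702 0.2944 0.1153] cur yaw 88.4 q6 -1.09 tilt 0.017
  turn tool z -0.01 (to yaw 89)
  turn tool z 3.131 (to yaw 269)
  shift cm [-10.45   0.07   0.4 ]
```

Emit:
{"name": "play_rows", "arguments": {
  "increments": [
    [[-3,0,0,0],[-6,0,0,0],[-9,0,0,0],[-11,0,0,0],[-11,0,0,0]]
  ]
}}

```text
t: 14.0
tool_pos: [0.4666, 0.1822, 0.113]
orientation: [-2.242, -2.176, 0.0]
force: [0.7, 0.0, -2.5]
opening: 0.0176
```

```bash
python3 -c "
from h import *
inc(.468,.185,.0390,89)"; python3 shot.py wrist w6
```

```text
t 14.00 tcp [0.4666 0.1822 0.113 ] cur yaw 88.3 q6 -1.29 tilt 0.017
  turn tool z -0.012 (to yaw 89)
  turn tool z 3.129 (to yaw 269)
  shift cm [0.19 0.22 7.4 ]
```

View pics/w6.png

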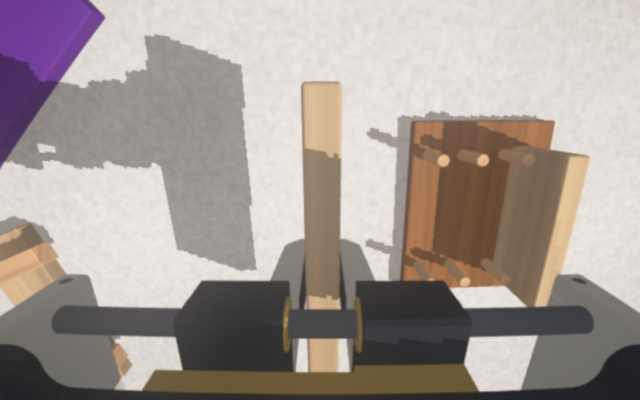

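The board is held level, at (322,180) in the picture, and clear of the rack. Lower it to the table.

Emit:
{"name": "play_rows", "arguments": {
  "increments": [
    [[0,0,2.5,0],[0,0,5,0],[0,0,6.8,0],[0,0,7.2,0],[0,0,7.2,0]]
  ]
}}

```text
t: 14.55
tool_pos: [0.4653, 0.1851, 0.0407]
orientation: [-2.24, -2.176, 0.001]
force: [-0.7, 0.2, -1.2]
opening: 0.018
```

Emit:
{"name": "play_rows", "arguments": {
  "increments": [
    [[0,0,0.15,0],[0,0,0.15,0],[0,0,0.15,0]]
  ]
}}

```text
t: 14.85
tool_pos: [0.4659, 0.1854, 0.04]
orientation: [-2.241, -2.177, -0.001]
force: [-1.0, -0.4, -2.5]
opening: 0.018
```

Emit:
{"name": "play_rows", "arguments": {
  "increments": [
    [[0,0,0.12,0],[0,0,0.2,0],[0,0,0.2,0]]
  ]
}}

```text
t: 15.15
tool_pos: [0.4666, 0.1854, 0.0387]
orientation: [-2.241, -2.177, -0.003]
force: [0.7, -1.3, 2.3]
opening: 0.0184
```

Emit:
{"name": "play_rows", "arguments": {
  "increments": [
    [[0,0,0,0],[0,0,0,0],[0,0,0,0],[0,0,0,0]]
  ],
  "jaw": 3.5
}}

```text
t: 15.55
tool_pos: [0.4665, 0.1854, 0.0386]
orientation: [-2.241, -2.177, -0.003]
force: [0.7, 0.4, -0.4]
opening: 0.035
```

Emit:
{"name": "play_rows", "arguments": {
  "increments": [
    [[0,0,-2,0],[0,0,-4,0],[0,0,-7,0],[0,0,-7,0]]
  ]
}}

```text
t: 15.95
tool_pos: [0.4701, 0.1853, 0.113]
orientation: [-2.243, -2.18, -0.012]
force: [1.0, 0.1, 0.6]
opening: 0.0349
```

```bash
python3 -c "
from h import *
inc(.468,.225,.068,89)"; python3 shot.py wrist w7
```

```text
t 15.95 tcp [0.4701 0.1853 0.113 ] cur yaw 88.3 q6 -1.28 tilt 0.016
  turn tool z -0.011 (to yaw 89)
  turn tool z 3.13 (to yaw 269)
  shift cm [ 3.9  -0.3   4.56]
```

View pics/w7.png

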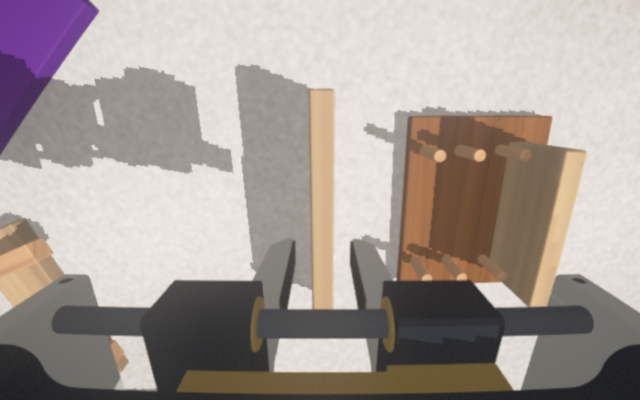

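Emit:
{"name": "play_rows", "arguments": {
  "increments": [
    [[2.5,0,0,0],[4.7,0,0,0],[4.7,0,0,0],[4.7,0,2,0],[4.7,0,5.2,0]]
  ],
  "jaw": 0
}}

```text
t: 16.5
tool_pos: [0.4714, 0.2329, 0.0603]
orientation: [-2.243, -2.181, -0.014]
force: [-0.1, 0.6, -0.4]
opening: 0.0015
```

Emit:
{"name": "play_rows", "arguments": {
  "increments": [
    [[0,0,0,0],[-0.7,0,0,0],[-1.4,0,0,0],[-1.8,0,0,0],[-2.2,0,0,0]]
  ]
}}

```text
t: 17.0
tool_pos: [0.4717, 0.2104, 0.0612]
orientation: [-2.244, -2.181, -0.017]
force: [-0.3, -0.2, -0.6]
opening: 0.0004
```

Emit:
{"name": "play_rows", "arguments": {
  "increments": [
    [[-0.3,0,0,0],[-0.6,0,0,0],[-0.9,0,0,0],[-1.2,0,0,0],[-1.5,0,0,0]]
  ]
}}

```text
t: 17.5
tool_pos: [0.4712, 0.1952, 0.0609]
orientation: [-2.244, -2.181, -0.016]
force: [-0.4, 0.3, -0.0]
opening: 0.0007
```

```bash
python3 shot.py wrist w8
```

```text
(no output)
```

View pics/w8.png

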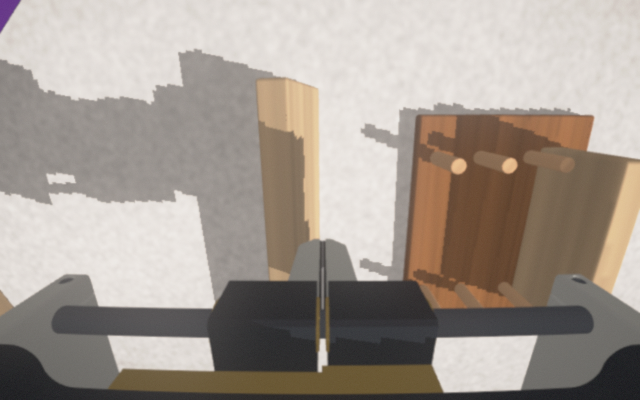

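The board is leaning (~10–15°), so I keep pushing slowly.

Emit:
{"name": "play_rows", "arguments": {
  "increments": [
    [[-0.25,0,0,0],[-0.5,0,0,0],[-0.75,0,0,0],[-1,0,0,0],[-1.3,0,0,0]]
  ]
}}

```text
t: 18.05
tool_pos: [0.4708, 0.1817, 0.0606]
orientation: [-2.244, -2.181, -0.016]
force: [-0.1, -0.2, 0.5]
opening: 0.0003
```

Emit:
{"name": "play_rows", "arguments": {
  "increments": [
    [[-0.4,0,0,0],[-0.8,0,0,0],[-0.8,0,0,0],[-0.8,0,0,0],[-0.8,0,0,0]]
  ]
}}

```text
t: 18.55
tool_pos: [0.4706, 0.1737, 0.0605]
orientation: [-2.244, -2.181, -0.016]
force: [-0.5, 1.1, -0.3]
opening: 0.0004
```

```bash
python3 shot.py wrist w9
```

```text
(no output)
```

View pics/w9.png

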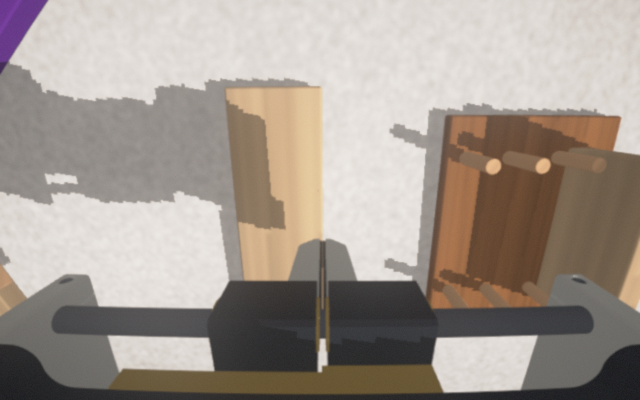

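Emit:
{"name": "play_rows", "arguments": {
  "increments": [
    [[0,0,-3,0],[-1,0,-6,0],[-3,0,-10,0],[-3.5,0,-10,0],[-3.5,0,-10,0]]
  ],
  "jaw": 9.3
}}

```text
t: 19.1
tool_pos: [0.4707, 0.1369, 0.1612]
orientation: [-2.247, -2.181, -0.02]
force: [0.3, 0.8, -0.7]
opening: 0.0359
```

```bash
python3 shot.py wrist w10;python3 -c "
from h import *
inc(.468,.14,.014,89)"
```

```text
t 19.15 tcp [0.4697 0.1372 0.1598] cur yaw 88.3 q6 -1.38 tilt 0.016
  turn tool z -0.012 (to yaw 89)
  turn tool z 3.13 (to yaw 269)
  shift cm [ 0.04 -0.16 14.58]
```

View pics/w10.png

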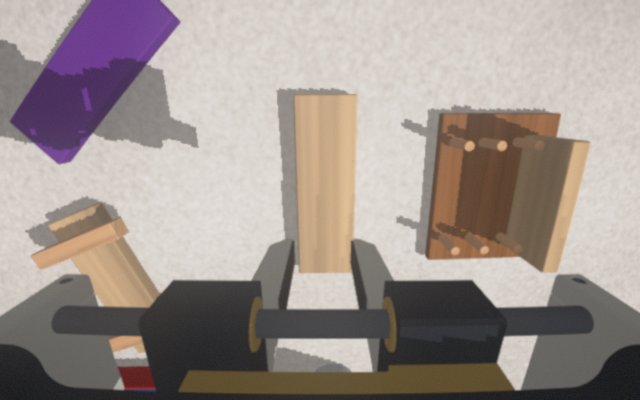

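The upper board lies flat at about (325,183), with corners near (294,96), (357,95), (352,272) and (298,272).

```bash
python3 -c "
from h import *
im,d,P=load('w10')
print(np.round(comp('wrist',im,(325,183),P,.018,lo=(8,60,100)),1))
p=onplane('wrist',[(294,96),(357,95),(352.5,271.5),(298,271.5)],.018,P);print(p.round(4),p.mean(0))
c=cloud('wrist',d,P);print(c[120:260:40,305:350:15,2].round(4), c[183,325])
inc(*p.mean(0)[:2],.014,89)
"
```

```text
[468.1 144.2 197.8  62.5  -1.4]
[[0.3692 0.1152 0.018 ]
 [0.3701 0.1768 0.018 ]
 [0.5662 0.1727 0.018 ]
 [0.5636 0.1082 0.018 ]] [0.46729269 0.14323809 0.018     ]
[[0.018  0.0166 0.0172]
 [0.0173 0.0168 0.016 ]
 [0.0164 0.0166 0.0161]
 [0.0167 0.0172 0.0185]] [0.45775466 0.14306078 0.0172992 ]
t 19.15 tcp [0.4697 0.1372 0.1598] cur yaw 88.3 q6 -1.38 tilt 0.016
  turn tool z -0.012 (to yaw 89)
  turn tool z 3.13 (to yaw 269)
  shift cm [ 0.36 -0.24 14.58]
```

Emit:
{"name": "play_rows", "arguments": {
  "increments": [
    [[0.6,-0.2,3,0],[0.6,-0.2,7,0],[0.6,-0.2,11,0],[0.6,-0.2,11,0]]
  ]
}}

```text
t: 19.55
tool_pos: [0.4612, 0.1444, 0.0425]
orientation: [-2.239, -2.175, 0.001]
force: [-1.6, -0.4, -0.2]
opening: 0.0716
```

```bash
python3 -c "
from h import *
inc(.4675,.1435,.014,88.6);print(read_state()['opening'])
"
```

```text
t 19.55 tcp [0.4612 0.1444 0.0425] cur yaw 88.3 q6 -1.36 tilt 0.020
  turn tool z -0.004 (to yaw 89)
  turn tool z 3.137 (to yaw 269)
  shift cm [-0.11  0.67  2.83]
0.07155978542065168
```

Emit:
{"name": "play_rows", "arguments": {
  "increments": [
    [[0,0.6,0,0],[0,0.6,0,0],[0,0.6,0,0],[0,0.6,0,0]]
  ]
}}

```text
t: 19.95
tool_pos: [0.4686, 0.1445, 0.0441]
orientation: [-2.24, -2.176, -0.003]
force: [-0.0, 0.3, -0.2]
opening: 0.0929
```

```bash
python3 -c "
from h import *
inc(.4675,.1435,.014,88.6);print(read_state()['opening'])
"
```

```text
t 19.95 tcp [0.4686 0.1445 0.0441] cur yaw 88.3 q6 -1.37 tilt 0.018
  turn tool z -0.005 (to yaw 89)
  turn tool z 3.137 (to yaw 269)
  shift cm [-0.15 -0.07  3.01]
0.09293792638591938
```

Emit:
{"name": "play_rows", "arguments": {
  "increments": [
    [[-0.1,-0.1,1.5,0],[-0.1,-0.1,2.7,0],[-0.1,-0.1,3,0],[-0.1,-0.1,3,0]]
  ]
}}

```text
t: 20.35
tool_pos: [0.4666, 0.1439, 0.0136]
orientation: [-2.24, -2.176, -0.001]
force: [-0.0, -0.4, 0.8]
opening: 0.093
```

Emit:
{"name": "play_rows", "arguments": {
  "increments": [
    [[0,0,0,0],[0,0,0,0],[0,0,0,0],[0,0,0,0],[0,0,0,0]]
  ],
  "jaw": 5.8,
  "squeeze": 40
}}

```text
t: 20.85
tool_pos: [0.4669, 0.1439, 0.0139]
orientation: [-2.24, -2.176, -0.001]
force: [-0.9, 0.6, 1.8]
opening: 0.0638
```

Emit:
{"name": "play_rows", "arguments": {
  "increments": [
    [[0,0,0,0],[0,0,0,0]]
  ]
}}

```text
t: 21.05
tool_pos: [0.4669, 0.1439, 0.0139]
orientation: [-2.24, -2.176, -0.002]
force: [-0.7, -0.7, 0.8]
opening: 0.0636
```

Emit:
{"name": "play_rows", "arguments": {
  "increments": [
    [[0,0,-1.5,0],[0,0,-4,0],[0,0,-8,0],[0,0,-10,0],[0,0,-10,0]]
  ]
}}

```text
t: 21.55
tool_pos: [0.4706, 0.1429, 0.1173]
orientation: [-2.242, -2.179, -0.01]
force: [0.9, 1.0, -2.5]
opening: 0.0637
```

```bash
python3 -c "
from h import *
inc(.5765,-.1165,.12,108.5)
print(read_state()['opening'])"; python3 shot.py wrist w11
```

```text
t 21.55 tcp [0.4706 0.1429 0.1173] cur yaw 88.3 q6 -1.37 tilt 0.016
  turn tool z -0.352 (to yaw 108)
  turn tool z 2.79 (to yaw 288)
  shift cm [-25.62  11.33  -0.73]
0.06368889989366512
```

View pics/w11.png

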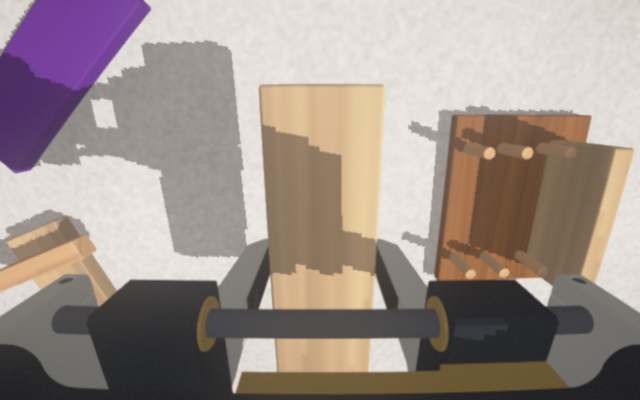

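Emit:
{"name": "play_rows", "arguments": {
  "increments": [
    [[-3,1.3,-0.7,-0.08],[-7,3,-0.7,-0.16],[-11,5,-0.7,-0.25],[-15.5,7,-0.7,-0.35],[-18,8,-0.7,-0.352]]
  ]
}}

```text
t: 22.1
tool_pos: [0.5434, -0.0426, 0.1158]
orientation: [-1.822, -2.537, -0.007]
force: [-0.7, 1.8, -1.6]
opening: 0.0636
```

```bash
python3 -c "
from h import *
inc(.5765,-.1165,.12,108.5)"
```

```text
t 22.10 tcp [ 0.5434 -0.0426  0.1158] cur yaw 108.6 q6 -2.08 tilt 0.019
  turn tool z 0.002 (to yaw 108)
  turn tool z -3.139 (to yaw 288)
  shift cm [-8.05  0.77 -0.57]
```

Emit:
{"name": "play_rows", "arguments": {
  "increments": [
    [[-3,0.3,0,0],[-6,0.6,0,0],[-8,0.8,0,0],[-8,0.8,0,0],[-8,0.8,0,0]]
  ]
}}

```text
t: 22.6
tool_pos: [0.5751, -0.1155, 0.1117]
orientation: [-1.821, -2.533, -0.005]
force: [0.3, 0.1, -2.4]
opening: 0.0634
```

```bash
python3 -c "
from h import *
inc(.5765,-.1165,.055,108.5)"; python3 shot.py wrist w12; python3 shot.py scene s2; python3 -c "
from h import *
im=load('s2')[0]
cv2.imwrite('pics/s2c.png',cv2.resize(im[150:330,190:430],None,fx=3,fy=3))"
```

```text
t 22.60 tcp [ 0.5751 -0.1155  0.1117] cur yaw 108.6 q6 -2.19 tilt 0.023
  turn tool z 0.001 (to yaw 108)
  turn tool z -3.14 (to yaw 288)
  shift cm [-0.25  0.16  5.67]
```

View pics/w12.png

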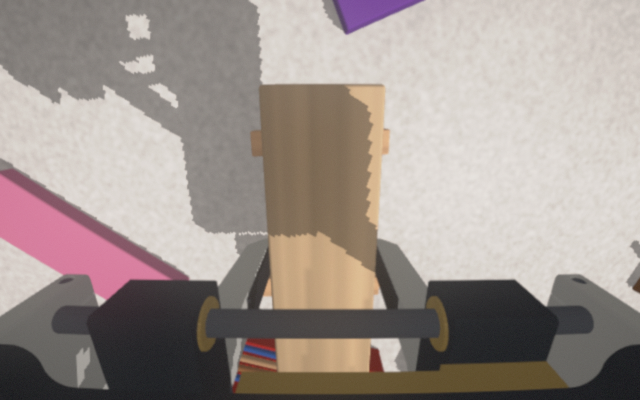

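View pics/s2c.png

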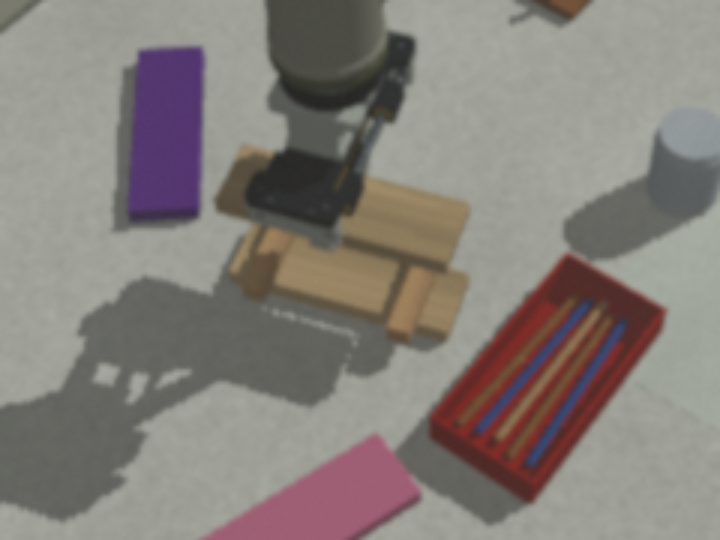

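Emit:
{"name": "play_rows", "arguments": {
  "increments": [
    [[-0.2,0.1,2,0],[-0.2,0.2,4,0],[-0.2,0.2,5.2,0],[-0.2,0.2,5.4,0],[-0.2,0.2,5.4,0]]
  ]
}}

```text
t: 23.2
tool_pos: [0.5769, -0.1147, 0.0585]
orientation: [-1.818, -2.535, -0.006]
force: [-0.2, -0.3, -1.6]
opening: 0.0634
```

Emit:
{"name": "play_rows", "arguments": {
  "increments": [
    [[0,0,0,0],[0,0,0,0]]
  ]
}}

```text
t: 23.4
tool_pos: [0.5777, -0.1148, 0.0598]
orientation: [-1.819, -2.537, -0.007]
force: [-0.2, -1.2, -1.4]
opening: 0.0637
```

```bash
python3 -c "
from h import *
inc(.5765,-.1165,.052,108.5)"; python3 shot.py scene s3; python3 -c "
from h import *
im=load('s3')[0]
cv2.imwrite('pics/s3c.png',cv2.resize(im[190:290,250:370],None,fx=5,fy=5))"
```

```text
t 23.40 tcp [ 0.5777 -0.1148  0.0598] cur yaw 108.7 q6 -2.19 tilt 0.020
  turn tool z 0.004 (to yaw 108)
  turn tool z -3.138 (to yaw 288)
  shift cm [-0.14 -0.16  0.78]
```

View pics/s3c.png

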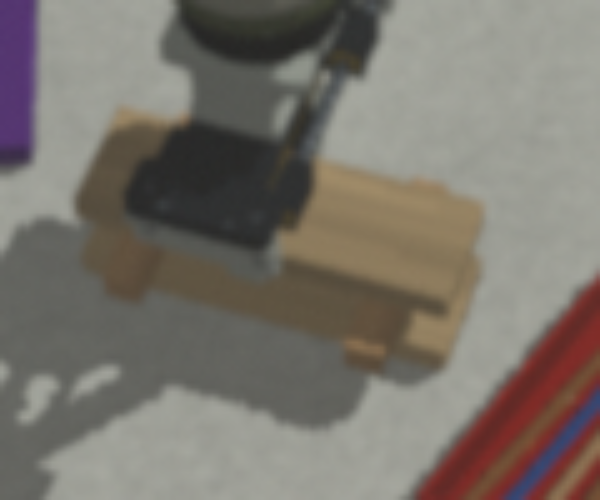

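Well aligned and about 7 mm above the sticks. Lower it gently.

Emit:
{"name": "play_rows", "arguments": {
  "increments": [
    [[-0.15,-0.1,0.3,0],[-0.15,-0.1,0.55,0],[-0.15,-0.1,0.7,0],[-0.15,-0.1,0.7,0]]
  ]
}}

```text
t: 23.85
tool_pos: [0.5769, -0.1165, 0.0523]
orientation: [-1.819, -2.536, -0.006]
force: [0.1, 0.3, -1.0]
opening: 0.0633
```

Emit:
{"name": "play_rows", "arguments": {
  "increments": [
    [[0,0,0,0],[0,0,0,0]]
  ]
}}

```text
t: 24.05
tool_pos: [0.5769, -0.1165, 0.0523]
orientation: [-1.819, -2.536, -0.006]
force: [0.1, -0.0, -1.3]
opening: 0.0637
```

Emit:
{"name": "play_rows", "arguments": {
  "increments": [
    [[0,0,0.1,0],[0,0,0.15,0],[0,0,0.15,0]]
  ]
}}

```text
t: 24.35
tool_pos: [0.5771, -0.1166, 0.052]
orientation: [-1.819, -2.537, -0.006]
force: [-3.8, 1.5, 8.7]
opening: 0.0638
```

Emit:
{"name": "play_rows", "arguments": {
  "increments": [
    [[0,0,0,0],[0,0,0,0],[0,0,0,0]]
  ],
  "jaw": 8.5
}}

```text
t: 24.65
tool_pos: [0.5772, -0.1166, 0.0521]
orientation: [-1.819, -2.537, -0.006]
force: [-0.7, 0.4, -0.4]
opening: 0.0823
```

Emit:
{"name": "play_rows", "arguments": {
  "increments": [
    [[0,0,-1,0],[0,0,-4,0],[0,0,-8,0],[0,0,-12,0],[0,0,-12,0]]
  ]
}}

```text
t: 25.15
tool_pos: [0.5828, -0.1196, 0.1804]
orientation: [-1.826, -2.546, -0.012]
force: [0.5, 0.9, 1.2]
opening: 0.0846
```

Emit:
{"name": "play_rows", "arguments": {
  "increments": [
    [[3,0,0,0],[7,0,0,0],[11,0,0,0],[16,0,0,0],[20,0,0,0]]
  ]
}}

```text
t: 25.65
tool_pos: [0.5176, 0.0717, 0.1828]
orientation: [-1.826, -2.546, -0.013]
force: [1.9, 0.5, 0.4]
opening: 0.0852
```

```bash
python3 shot.py scene s4; python3 shot.py top t4; python3 -c "
from h import *
inc(.5765,-.1165,.052,108.5)
im=load('s4')[0]
cv2.imwrite('pics/s4c.png',cv2.resize(im[180:300,240:400],None,fx=5,fy=5))
im=load('t4')[0]
cv2.imwrite('pics/t4c.png',cv2.resize(im[130:250,320:460],None,fx=5,fy=5))"
```

```text
t 25.75 tcp [0.5172 0.0739 0.1828] cur yaw 109.0 q6 -1.87 tilt 0.013
  turn tool z 0.008 (to yaw 108)
  turn tool z -3.134 (to yaw 288)
  shift cm [-20.1   -0.6   12.82]
```

View pics/s4c.png

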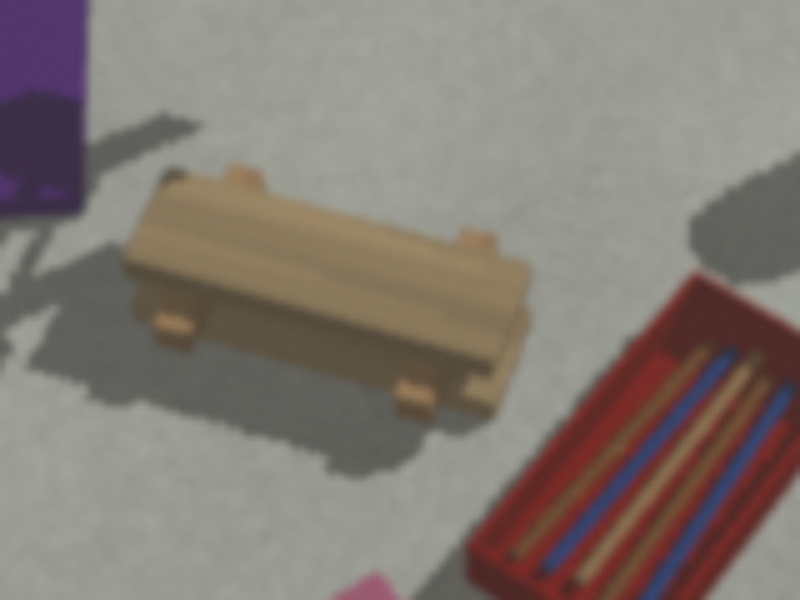

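View pics/t4c.png

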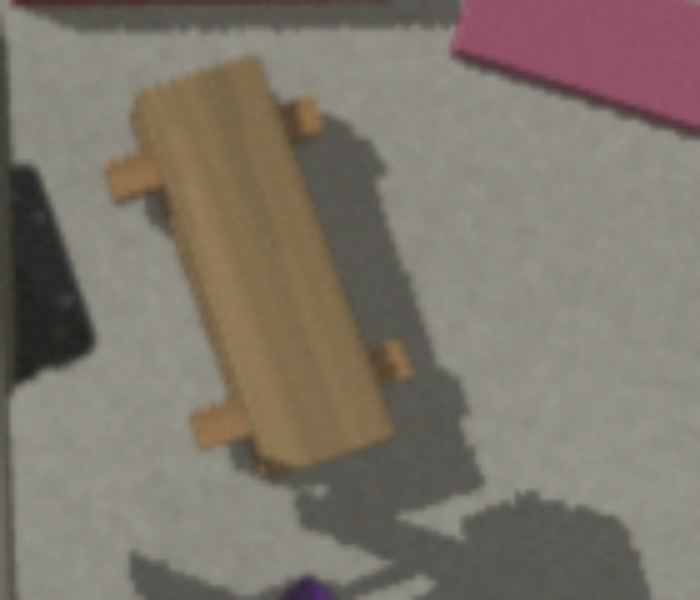

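```bash
python3 -c "
from h import *
im,d,P=load('t4');c=cloud('top',d,P)
q=c[135:230,335:405].reshape(-1,3);q=q[(q[:,2]>.048)&(q[:,2]<.07)]
print(len(q),np.median(q[:,2]),cv2.minAreaRect((q[:,:2]*1000).astype(np.float32)))
A=np.c_[q[:,:2],np.ones(len(q))];print('slope',np.linalg.lstsq(A,q[:,2],rcond=None)[0])
p=onplane('top',[(320+x/5,130+y/5) for x,y in [(258,58),(395,432)]],.056,P)
a=np.radians(18.8);u=np.array([np.cos(a),np.sin(a)]);v=np.array([-u[1],u[0]]);L=np.array([.5765,-.1167])
print(p, np.degrees(np.arctan2(*(p[0]-p[1])[[1,0]])),[((x[:2]-L)@u,(x[:2]-L)@v) for x in p])
"
```

```text
2152 0.05650748919623799 ((578.3325805664062, -116.28868103027344), (200.26925659179688, 64.75775146484375), 18.81041145324707)
slope [-0.00028529 -0.00327221  0.05625387]
[[ 0.67785299 -0.11519435  0.056     ]
 [ 0.49424116 -0.17801889  0.056     ]] 18.8888705465781 [(np.float64(0.09643094792023946), np.float64(-0.031237271789190186)), (np.float64(-0.09763124249460545), np.float64(-0.031538278720411136))]
```

```bash
python3 -c "
from h import *
print(read_state()['dq'].round(3));print(close_job())"
```

```text
[-0.072  0.025 -0.027 -0.04  -0.01  -0.074]
the job is handed in; nothing more can be done
None
```

I laid both sticks crosswise on the plain lower board. Then I took the long board from the rack's right place, stood it on the table and tipped it flat. I regripped it across its width, lowered it level onto the sticks and handed the job in at about 25.8 s. `close_job` gives no verdict, so these are my own last checks:

| Check | Measured |
|---|---|
| Upper board top height | 56.5 mm, where 56 mm is expected |
| Upper board slope | Under 0.004 rad |
| Upper board in line with lower | 18.8° for both |
| Upper board centre offset | About 2 mm from the lower board's centre |
| Stick centres, measured before stacking | About 64 and 63 mm from the middle, within 5 mm of the centre line, square within 2° |
| Release | Gripper withdrawn, about 0.2 m away |

- **Stick heights:** my triangulation gave 4–9 mm for the stick tops, which disagreed with the depth images (18–21 mm). I put this down to side faces caught in the colour masks and used the depth values, which fit the stated 20 mm.
- **Tool tilt:** it crept up to about 0.02 rad during the run, and the stacked board still came out level.
- **Arm at hand-in:** the arm was still settling slightly when I handed in (joint speeds up to 0.07 rad/s).
- **Bystanders:** I never handled the short board, tin or tray. I did not measure their positions again at the end.

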